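Drive the fixing pin home, then clip the junction box cover on and keep it pressed

ROBOT

A 6-joint arm with a two-finger parallel gripper is mounted at the origin on a cart in front of the work surface, level with it; the furniture and walls round the work are solid. World frame = base frame: x ahead of the robot, y to its left, z up, the work surface at z = 0. Lengths are in m, angles in rad, forces in N, time in s.
With the tool pointing down it reaches from about 0.35 to 0.925 m from the base axis. Payload 6.4 kg.
Tool frame: the origin (TCP) lies where the fingers leave the gripper's body, on its centre line; the fingertips stand 73 mm ahead of it and the grasp point (between the pads) lies 54 mm ahead of it; z points along the fingers, y is the line along which they close (so a half turn about z gives the same grasp; the last joint's range is limited). The gripper opens to 85 mm and grips with 20 to 120 N. Pads are 22 mm wide; open, the fingers measure 114 mm over their backs; the gripper's body (76 mm by 85 mm) begins 54 mm behind the grasp point. The pads swing forward as they close: fully open they stand 13 mm farther back than shut.
Start: joints at [0.973, 0.245, 1.558, -0, 1.339, -0.174], TCP at [0.267, 0.593, 0.304] pointing down, gripper open.
Joint ranges: [-3.13, 3.13], [-1.02, 2.26], [0.13, 2.54], [-0.95, 4.09], [0.21, 2.88], [-2.74, 2.74]. Speed limits (rad/s): [2.57, 2.57, 3.14, 3.14, 3.14, 3.14].

INTERFACE

Orientations are given as a unit quaternion [x, y, z, w].
In Python, from station import env gives the robot as it stands.
- The arm moves only by the shell command python3 -m creep 'ROWS' [FORCE]. ROWS is a JSON object with one list for each field, all of the same length, 1 to 8, a row being the entries at one place: x, y, z (the shift in cm), rz (a turn about the tool's z in units of 0.2 rad), aperture (the finger opening in m); each row shifts and turns the commanded pose from where the row before left it, along the tool's axes as they then stand; what a row does not reach is not made up. A row lasts 1/10 s, in which the tool goes at most 0.05 m and 0.15 rad, less where a joint would pass 70% of its speed; a pose out of reach is approached as far as the arm can. The fingers move at their own pace and stop on an object; FORCE is the grip in N (left out, the last holds). Time passes only in rows, so rows that do not move let the fingers close. It prints the time, the measured TCP pose, the force, the opening and the grip force at its end. Input that does not fit is refused with a message, and nothing moves.
- env.state(): the state, without advancing time (a new reading comes with each control period).
- env.snapshot(name): name is "scene" or "side" or "wrist"; returns a dict with "image" (480x640x3 uint8, red, green, blue), "fov_y" (degrees; the focal length in pixels is half the picture's height over the tangent of half this angle, whatever the lens; pixels are square), "cx", "cy" (the principal point, pixels), "k1" (the pictures are not rectified: a ray, as slopes to the right and down, at radius r is drawn at 1 + k1 r^2 times it, then the intrinsics apply), "R" (3x3) and "t" (3): a world point X has camera coordinates R X + t. Camera axes: x right, y down, z forward; pixel columns grow to the right and rows downward; lengths in m; the calibration is good to about 2 mm. A picture is of the moment at which its call begins. There is no depth.
- env.hand_in(): hands the job in; it is judged then, once.
Trained networks look in the newest picture that a camera, given by its name, has taken for a name from the list of things; names that differ only in an ending like _2 or _b are one class to them, and where a whole thing is asked for, a point or a joint stands for the part that bears it (a point fixed in the world has none). Each returns a list of dicts, best first, with "p" (0 to 1); they miss things now and then, are a little off and sometimes report something else, mostly with a low value. They report only what shows in the picture. A call takes as long as a camera call. They do not tell look-alikes from the thing itself.
- env.search_frame(camera, label): "xyz" ([x, y, z] in m, in the coordinates of the camera as it stood for that picture, good to about 4 mm: the middle of the surface that is visible of it).
- env.cut_out(camera, label): "region" (480x640 bool, what is visible of it).
- env.pinpoint(camera, label): "xyz" ([x, y, z] in m, in the coordinates of the camera as it stood for that picture, good to about 4 mm: a listed point, or the origin of a listed thing).
The state is a dict: "time_s": time; "joint_positions": joint angles; "dq": joint speeds; "joint_efforts": joint torques, N m; "eef_pos": TCP position; "tool_rot": TCP orientation; "wrist_force": force on the tool from outside, world axes, zero at the start; "torque": the same for the moment, N m; "grip_width": finger opening in m; "grasp_force": force on a finger pad.
Only numpy, scipy, OpenCV 4.12 (cv2) and the standard library are available. Lean on these libraries where they do the work, as an engineer would, in place of code of your own. Each camera call takes 0.05 s, during which the arm holds its last target. There are 200 camera calls.

TASK

One fixing pin of the junction box still stands proud, so the cover cannot close: knock it fully home with the mallet, using nothing else on it, and put the mallet back down on the bench. Then set the cover squarely over the box and push it down past the spring clips until both snap over it and it sits fully home; finish still pressing it down firmly with the gripper, do not let go. Leave the other things where they lie.

Things in the scene. Friction and masses are not known exactly. Their poses are not given: they have to be found in the camera images.
- junction_box: Open grey box base, fixed on an immovable aluminium plate 110 x 170 x 8 mm on the bench. Origin: centre of the plate's underside; z up, y along the box. Walls 48 (x) x 96 (y) mm; rim tapers in from z = 33 to 41 mm and guides the cover. Inside, pillars (tops z = 39) at y = -30 mm, its pin already home, and y = +30 mm, with drive_pin. Two glands jut 17 mm from the +x wall, below z = 27 mm.
- seat (a point): Centre of the ledge, 58 x 106 mm, that runs round the outside of the box walls, 30 mm above the bench; the cover's rim rests on it when home. Axes as the box's. Beside the long walls there is free room for fingers above this height. The clips at the two short ends (y = +-60 mm) stand up to 47 mm above the bench.
- drive_pin: Steel pin with a round head, 12 mm across, 3 mm thick, in the box's pillar at y = +30 mm. Origin: middle of the head's top. It stands 13 to 16 mm proud (head top 55 to 58 mm above the bench) and slides straight down only, against about 14 N of friction, staying where it is left, until the head lies on the pillar, its top 42 mm above the bench.
- mallet: Soft-faced mallet, about 0.38 kg, loose, standing on one face: round head 32 mm across, 80 mm tall, white plastic faces, and a level wooden handle, 16 mm wide, 22 mm high, its middle 40 mm above the lower face, reaching 147 mm from the head's axis. Origin: centre of the lower striking face; z up along the head, handle along -x. Balance point 7 mm from the head's axis.
- mallet_grip (a point): Middle of the mallet's handle, 36 mm from the head's axis, 40 mm above the lower face: the place to grip it, across the 16 mm width (mallet y). Axes as the mallet's.
- cover: Loose grey cover, 58 (x) x 106 (y) x 20 mm, about 70 g, an inverted tray with 3.5 mm walls, lying open side down. Origin: centre of its lower rim; z up, y its long axis. A bevelled lip juts 4 mm out of each short end, its top 10 mm above the rim. Grip across the 58 mm, mid-length. Fits either way round, long axis along the box's, 1.5 mm play a side.
- cover_top (a point): Middle of the cover's flat top, 20 mm above its rim. Going on, the lips meet the clips when this is about 64 mm above the bench; the push rises to about 10 N over some millimetres and drops suddenly as the clips spring back over the lips; home, this is 50 mm above the bench.
- clip_left (a joint): Spring steel clip, 24 mm wide with a rolled nose, at the +y end of the box: angle bent outwards, 0 at rest, about 0.09 rad while the cover's lip pushes past, below 0.03 rad again once it has snapped over the lip.
- clip_right (a joint): Spring clip at the -y end of the box: the same.
- screwdriver: Cross-head screwdriver lying at the back of the bench, to be left alone. Origin: underside centre.
- tape_roll: Roll of black tape lying flat at the back of the bench, to be left alone. Origin: underside centre.
- pliers: Pliers lying at the right-hand side of the bench, to be left alone. Origin: underside centre.
Things that resemble listed ones, but are neither listed nor needed, are in the scene too. Leave any turquoise look-alike of the cover alone.

How it is judged:
On the way, in this order (a step that is already met when the one before it is completed fails the run):
1. the pin is fully home, driven with the mallet (z of drive_pin in the frame of junction_box below 0.0435 m and horizontal distance between mallet and drive_pin below 0.04 m).
2. the mallet is back down on the bench and let go (height (world z) of mallet below 0.03 m and contact force between the fingers and mallet below 0.1 N and contact force between mallet and junction_box below 0.1 N and linear speed of mallet below 0.05 m/s), for 0.2 s.
3. the cover is home with both clips snapped over it (z of cover in the frame of junction_box below 0.032 m and value of joint each of clip_left, clip_right below 0.03 rad and horizontal distance between cover and junction_box below 0.005 m), for 0.1 s.
At the end, for the whole second after the job is handed in: Pin head on its pillar (within 1.5 mm); cover level and square on the ledge (rim within 2 mm, centred within 5 mm), both clips back over its lips (below 0.03 rad); the robot still presses it onto the box with over 4 N; mallet let go, at rest on the bench, clear of box and cover (all of step 2 and all of step 3 and z of drive_pin in the frame of junction_box below 0.0435 m and z of cover in the frame of junction_box above 0.027 m and angle between the y axis of cover and the y axis of junction_box, either way round below 0.07 rad and angle between cover's own z axis and vertical below 0.05 rad and contact force between the fingers and cover above 3 N and contact force between cover and junction_box above 4 N and contact force between mallet and cover below 0.1 N); the arm keeps its last pose, push and grip.
It fails at once if the pin is pushed with the gripper (contact force between the fingers and drive_pin above 2 N).
It fails at once if the cover is forced down on the proud pin (contact force between cover and drive_pin above 3 N and z of drive_pin in the frame of junction_box above 0.045 m).
It fails at once if a bystander is disturbed (distance of any of screwdriver, tape_roll, pliers from where it was at the start of the episode above 0.03 m).
It also fails if it takes over 72 s, if anything falls off the work surface, if the arm or the gripper's body presses on something with over 40 N, if the wrist force passes 120 N, or if a joint passes its speed limit or range.

## Working session

There is one attempt and no reset: what is moved stays moved. The work goes in short steps, Python scripts to look and compute and a shell command to move; the robot and the scene stay as the last step left them, time stands still between calls to the robot, and variables do not carry over. Pictures are saved under pics/ and viewed, at most 10 in all, crops included, and the job is handed in when it is done.

```bash
mkdir -p pics; ls; cat > h.py <<'E'
import numpy as np, cv2
from scipy.spatial.transform import Rotation as Ro
from station import env
def snap(n):
    return env.snapshot(n)
def KD(s):
    f=240/np.tan(np.radians(s["fov_y"])/2)
    return np.array([[f,0,s["cx"]],[0,f,s["cy"]],[0,0,1.]]),np.array([s["k1"],0,0,0.])
def toW(s,x): return s["R"].T@(np.array(x)-s["t"])
def ray(s,px):
    K,D=KD(s); u=cv2.undistortPoints(np.array([[px]],float),K,D)[0,0]
    return -s["R"].T@s["t"], s["R"].T@np.array([u[0],u[1],1])
def atz(s,px,z):
    o,d=ray(s,px); return o+d*(z-o[2])/d[2]
def tri(obs):
    A=0;b=0
    for s,px in obs:
        o,d=ray(s,px); d=d/np.linalg.norm(d); P=np.eye(3)-np.outer(d,d); A=A+P;b=b+P@o
    return np.linalg.solve(A,b)
def proj(s,X):
    K,D=KD(s); return cv2.projectPoints(np.array([X],float),cv2.Rodrigues(np.array(s["R"]))[0],np.array(s["t"],float),K,D)[0][0,0]
def save(s,n,crop=None,k=1):
    im=s["image"][...,::-1]
    if crop: im=im[crop[1]:crop[3],crop[0]:crop[2]]
    cv2.imwrite("pics/"+n+".png",cv2.resize(im,None,fx=k,fy=k))
def tool():
    st=env.state(); return np.array(st["eef_pos"]),Ro.from_quat(st["tool_rot"])
E
python3 - <<'E'
from h import *
for c in ["scene","side"]:
    s=snap(c); save(s,c+"0")
    print(c,s["fov_y"],s["k1"],(-s["R"].T@s["t"]).round(3))
    for l in ["junction_box","seat","drive_pin","mallet","mallet_grip","cover","cover_top","screwdriver","tape_roll","pliers"]:
        print(l,[(round(d["p"],2),toW(s,d["xyz"]).round(3).tolist(),proj(s,toW(s,d["xyz"])).round().tolist()) for d in env.pinpoint(c,l)[:3]])
print(env.state())
E
```

```text
pics
scene 56.3264917210054 -0.08643768802433248 [-0.221 -0.744  1.049]
junction_box [(0.73, [0.56, 0.055, -0.0], [284.0, 222.0])]
seat [(0.76, [0.559, 0.054, 0.033], [283.0, 215.0])]
drive_pin []
mallet [(0.82, [0.517, 0.261, 0.002], [233.0, 203.0]), (0.53, [0.559, 0.053, 0.036], [283.0, 214.0]), (0.19, [0.561, 0.055, 0.0], [284.0, 221.0])]
mallet_grip [(0.71, [0.476, 0.262, 0.04], [223.0, 200.0])]
cover [(0.93, [0.448, -0.171, -0.0], [314.0, 274.0]), (0.86, [0.528, -0.33, 0.002], [371.0, 283.0])]
cover_top [(0.83, [0.521, -0.331, 0.019], [371.0, 281.0]), (0.6, [0.666, 0.206, 0.0], [273.0, 188.0])]
screwdriver [(0.51, [0.669, 0.211, 0.001], [273.0, 187.0])]
tape_roll [(0.81, [0.671, -0.197, -0.002], [363.0, 238.0])]
pliers [(0.64, [0.669, 0.208, 0.002], [273.0, 188.0]), (0.56, [0.415, -0.552, -0.002], [416.0, 351.0])]
side 46.88713202403082 -0.12835407975502594 [-0.45  -0.067  1.252]
junction_box [(0.55, [0.557, 0.051, -0.001], [273.0, 243.0])]
seat [(0.67, [0.557, 0.054, 0.03], [272.0, 236.0])]
drive_pin []
mallet []
mallet_grip [(0.34, [0.665, 0.209, -0.002], [223.0, 217.0])]
cove
[... 382 characters left out ...]
ime_s': 1.1, 'joint_positions': array([ 9.72902211e-01,  2.45093307e-01,  1.55780837e+00,  7.01737891e-06,
        1.33866094e+00, -1.74102652e-01]), 'dq': array([-0.00058872, -0.00012483,  0.00281871, -0.00098497,  0.00094509,
        0.00014554]), 'joint_efforts': array([ 7.08803746e-04, -4.29520404e+01, -3.26425803e+01, -1.22483971e-04,
        4.86580884e-04,  6.56938482e-06]), 'eef_pos': array([0.26729637, 0.59251363, 0.30389003]), 'tool_rot': array([2.10314398e-01, 9.77633804e-01, 1.52001452e-05, 2.49133062e-06]), 'wrist_force': array([-0.48446822, -0.37882589,  0.3300699 ]), 'torque': array([-0.00182019,  0.02896223,  0.08140367]), 'grasp_force': 0.0, 'grip_width': 0.0852194477948733}
```

View pics/scene0.png

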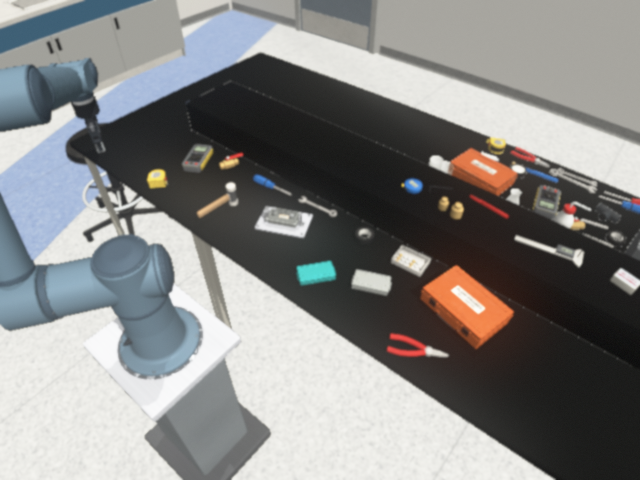

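View pics/side0.png

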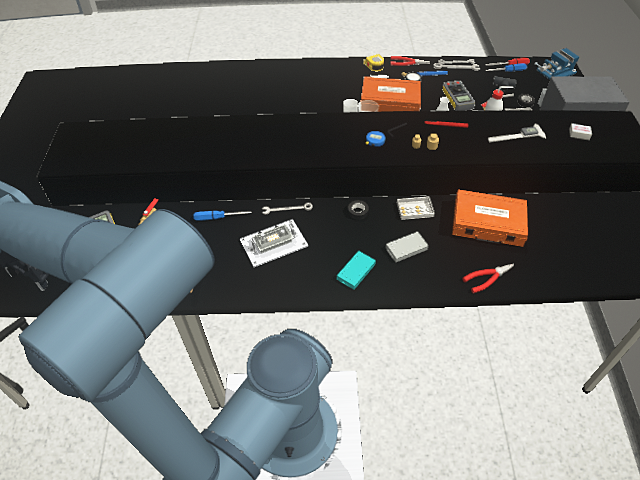

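The scene picture shows the mallet head at (232,193) with its handle running to (200,212), and the box on its plate at (284,218). It also shows the grey cover (371,282), the turquoise look-alike (316,273), and a white parts tray (411,260).

Candidates:
- **Cover:** grey (371,282), turquoise (316,273), parts tray (411,260). I choose the grey one.
- **Mallet:** only (232,193). The bottles at (445,203) are not mallets.

Next I move the wrist camera over the mallet and check up close.

The rows are not in the units I measure in: shifts go in cm and turns go in units of 0.2 rad. I convert before sending: -0.041 m is -4.1, -0.026 m is -2.6.

```bash
python3 -m creep '{"x": [-4.1, -4.1, -4.1, -4.1, -4.1, -4.1, -4.1, 0], "y": [-2.6, -2.6, -2.6, -2.6, -2.6, -2.6, -2.6, 0], "z": [0, 0, 0, 0, 0, 0, 0, 0], "rz": [0, 0, 0, 0, 0, 0, 0, 0], "aperture": [0.085, 0.085, 0.085, 0.085, 0.085, 0.085, 0.085, 0.085]}' 30
python3 - <<'E'
from h import *
s=snap("wrist"); save(s,"w1")
print(s["fov_y"],s["k1"],(-s["R"].T@s["t"]).round(3),s["R"].round(3).tolist(),tool()[0],tool()[1].as_matrix().round(3).tolist())
for l in ["mallet","mallet_grip","junction_box","seat","drive_pin"]:
    print(l,[(round(d["p"],2),toW(s,d["xyz"]).round(4).tolist(),proj(s,toW(s,d["xyz"])).round().tolist()) for d in env.pinpoint("wrist",l)[:3]])
E
```

```text
time_s: 1.9
eef_pos: [0.4568, 0.3046, 0.3042]
tool_rot: [0.214, 0.977, -0.0, 0.001]
wrist_force: [-0.4, -0.4, -0.4]
grip_width: 0.0849
grasp_force: 0.0
68.90345353889336 -0.028938152139546414 [0.384 0.337 0.374] [[0.417, 0.909, 0.001], [0.863, -0.396, 0.314], [0.285, -0.13, -0.95]] [0.45550329 0.30648357 0.30411414] [[-0.91, 0.416, 0.0], [0.416, 0.91, 0.0], [-0.0, 0.0, -1.0]]
mallet [(0.73, [0.5176, 0.2606, 0.0019], [313.0, 269.0])]
mallet_grip [(0.67, [0.4771, 0.2652, 0.0443], [299.0, 250.0])]
junction_box [(0.9, [0.5556, 0.0492, -0.002], [177.0, 357.0])]
seat []
drive_pin []
```

View pics/w1.png

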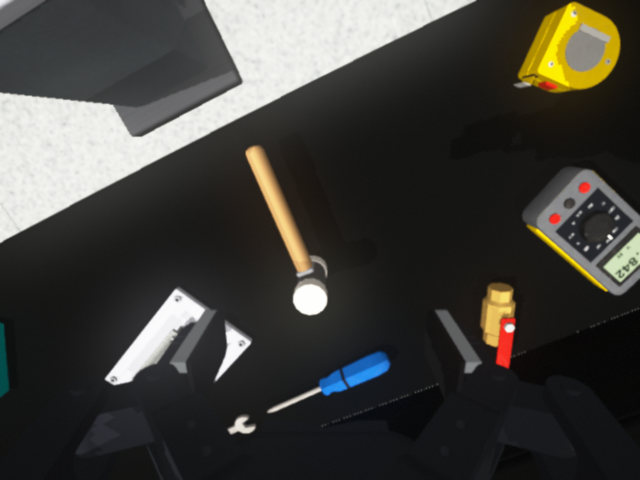

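The wrist view shows the mallet's white upper face at (310,297) and its handle from (300,262) to (256,152). The box is at lower left (178,345), partly hidden by a finger, and the screwdriver is at (340,380).

```bash
python3 - <<'E'
from h import *
s=snap("wrist")
m=env.cut_out("wrist","mallet")
r=np.array(m[0]["region"]); print(m[0]["p"],r.sum())
im=s["image"].astype(int)
hsv=cv2.cvtColor(s["image"],cv2.COLOR_RGB2HSV)
ys,xs=np.nonzero(r&(hsv[...,1]>70)); 
vx,vy,x0,y0=cv2.fitLine(np.c_[xs,ys].astype(np.float32),cv2.DIST_HUBER,0,.01,.01).ravel()
t=(xs-x0)*vx+(ys-y0)*vy
a,b=[np.array([x0+vx*k,y0+vy*k]) for k in (t.min(),t.max())]
print("handle px",a,b)
A,B=atz(s,a,.045),atz(s,b,.045); print(A,B)
wy,wx=np.nonzero(r&(hsv[...,1]<40)&(hsv[...,2]>200)); c=[wx.mean(),wy.mean()]
print("face",c,atz(s,c,.08))
d=(A-B)[:2]; print("handle yaw(from B to A)",np.arctan2(d[1],d[0]),np.arctan2(-d[1],-d[0]),np.linalg.norm(d))
ph=np.arctan2(tool()[1].as_matrix()[1,0],tool()[1].as_matrix()[0,0]);print("tool x yaw",ph)
E
```

```text
0.59 3966
handle px [249.18594495 151.91954723] [302.36840666 274.84060957]
[0.36964347 0.27011101 0.045     ] [0.49938505 0.26249564 0.045     ]
face [np.float64(305.6394472361809), np.float64(304.285175879397)] [0.51503121 0.26084045 0.08      ]
handle yaw(from B to A) 3.0829635057053735 -0.05862914788441996 0.1299648828755596
tool x yaw 2.7198512190293287
```

Scaled: -0.02 m is -2, 0.02 m is 2, -0.13 rad is -0.65.

```bash
python3 -m creep '{"x": [-2, -2, 0, 0, 0, 0, 0], "y": [-1.5, -1.5, 0, 0, 0, 0, 0], "z": [0, 2, 2, 2, 2, 0, 0], "rz": [0, 0, -0.65, -0.6, -0.6, 0, 0], "aperture": [0.085, 0.085, 0.085, 0.085, 0.085, 0.085, 0.085]}' 120
cat > mal.py <<'E'
from h import *
s=snap("wrist")
for l in ["mallet","mallet_grip"]:
    print(l,[(round(d["p"],2),toW(s,d["xyz"]).round(4).tolist(),proj(s,toW(s,d["xyz"])).round().tolist()) for d in env.pinpoint("wrist",l)[:2]])
r=np.array(env.cut_out("wrist","mallet")[0]["region"])
hsv=cv2.cvtColor(s["image"],cv2.COLOR_RGB2HSV)
ys,xs=np.nonzero(r&(hsv[...,1]>70)); 
vx,vy,x0,y0=cv2.fitLine(np.c_[xs,ys].astype(np.float32),cv2.DIST_HUBER,0,.01,.01).ravel()
t=(xs-x0)*vx+(ys-y0)*vy
A,B=[atz(s,[x0+vx*k,y0+vy*k],.05) for k in (t.min(),t.max())]; print(A,B)
a=[x0+vx*t.min(),y0+vy*t.min()]; print("end px",a,"yaw",np.arctan2(*(B-A)[1::-1]))
p,R=tool(); M=R.as_matrix(); print(p,"yaw",np.arctan2(M[1,0],M[0,0]))
save(s,"w2")
E
python3 mal.py
```

```text
time_s: 3.0
eef_pos: [0.478, 0.2653, 0.2241]
tool_rot: [0.028, 1.0, -0.0, -0.0]
wrist_force: [-0.4, 0.7, 0.0]
grip_width: 0.085
grasp_force: 0.0
mallet [(0.68, [0.5177, 0.2619, -0.0016], [325.0, 268.0])]
mallet_grip [(0.77, [0.4777, 0.2665, 0.044], [328.0, 241.0])]
[0.49771274 0.26137039 0.05      ] [0.37014716 0.26941692 0.05      ]
end px [np.float64(323.0289125133755), np.float64(269.0133501181407)] yaw 3.0785984647312845
[0.4787799  0.26520204 0.22535552] yaw 3.0871574507934687
```

View pics/w2.png

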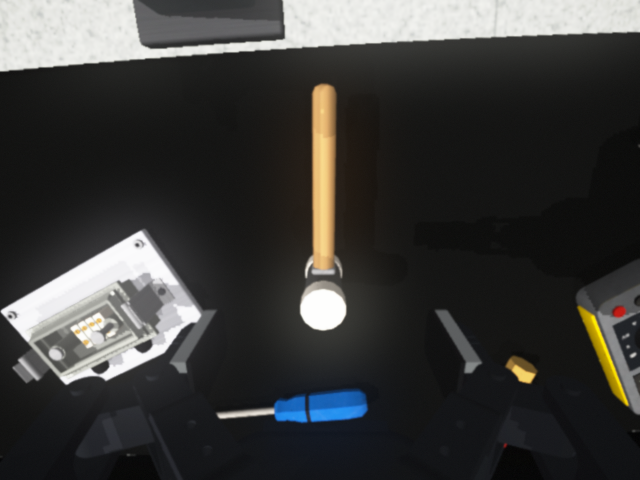

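The handle is centred at column 323, with its end at (324,85) and the face at (323,308). The end position agrees between the two views, so I descend and grip.

Scaled: -0.0025 m is -0.25, -0.002 m is -0.2.

```bash
python3 -m creep '{"x": [-0.2, 0, 0, 0, 0, 0, 0, 0], "y": [-0.25, 0, 0, 0, 0, 0, 0, 0], "z": [3.5, 3.5, 3.5, 2.6, 0, 0, 0, 0], "rz": [0, 0, 0, 0, 0, 0, 0, 0], "aperture": [0.085, 0.085, 0.085, 0.085, 0.085, 0.010, 0.010, 0.010]}' 120
python3 -m creep '{"x": [0, 0, 0, 0], "y": [0, 0, 0, 0], "z": [0, 0, 0, 0], "rz": [0, 0, 0, 0], "aperture": [0.010, 0.010, 0.010, 0.010]}' 120
```

```text
time_s: 4.0
eef_pos: [0.4814, 0.2626, 0.095]
tool_rot: [0.027, 1.0, 0.001, 0.002]
wrist_force: [-0.0, 0.5, 0.0]
grip_width: 0.0434
grasp_force: 0.0
time_s: 4.4
eef_pos: [0.4807, 0.2625, 0.0941]
tool_rot: [0.027, 1.0, 0.0, 0.001]
wrist_force: [-1.6, 0.6, 5.9]
grip_width: 0.014
grasp_force: 116.9
```

Scaled: -0.045 m is -4.5, -0.04 m is -4.

```bash
python3 -m creep '{"x": [0, 0, 0, 0, 0, 0, 0, 0], "y": [0, 0, 0, -4.5, -4.5, -3, 0, 0], "z": [-3, -4, -4.5, -4.5, 0, 0, 0, 0], "rz": [0, 0, 0, 0, 0, 0, 0, 0], "aperture": [0.010, 0.010, 0.010, 0.010, 0.010, 0.010, 0.010, 0.010]}' 120
cat > box.py <<'E'
from h import *
import sys
s=snap("wrist"); save(s,sys.argv[1])
for l in ["junction_box","seat","drive_pin","clip_left","clip_right","mallet","mallet_grip"]:
    print(l,[(round(d["p"],2),toW(s,d["xyz"]).round(4).tolist(),proj(s,toW(s,d["xyz"])).round().tolist()) for d in env.pinpoint("wrist",l)[:2]])
p,R=tool(); M=R.as_matrix(); print(p,"yaw",np.arctan2(M[1,0],M[0,0]))
E
python3 box.py w3
```

```text
time_s: 5.2
eef_pos: [0.4734, 0.1515, 0.2424]
tool_rot: [0.028, 1.0, 0.0, -0.001]
wrist_force: [-0.0, -0.7, -4.6]
grip_width: 0.0143
grasp_force: 118.3
junction_box [(0.86, [0.5549, 0.0492, -0.0019], [229.0, 305.0])]
seat [(0.6, [0.5566, 0.0547, 0.0262], [227.0, 320.0])]
drive_pin [(0.49, [0.5421, 0.0798, 0.0591], [244.0, 324.0])]Traceback (most recent call last):
  File "box.py", line 5, in <module>
    print(l,[(round(d["p"],2),toW(s,d["xyz"]).round(4).tolist(),proj(s,toW(s,d["xyz"])).round().tolist()) for d in env.pinpoint("wrist",l)[:2]])
                                                                                                                   ~~~~~~~~~~~~^^^^^^^^^^^
ValueError: it knows: cover, cover_top, drive_pin, junction_box, mallet, mallet_grip, pliers, screwdriver, seat, tape_roll
```

View pics/w3.png

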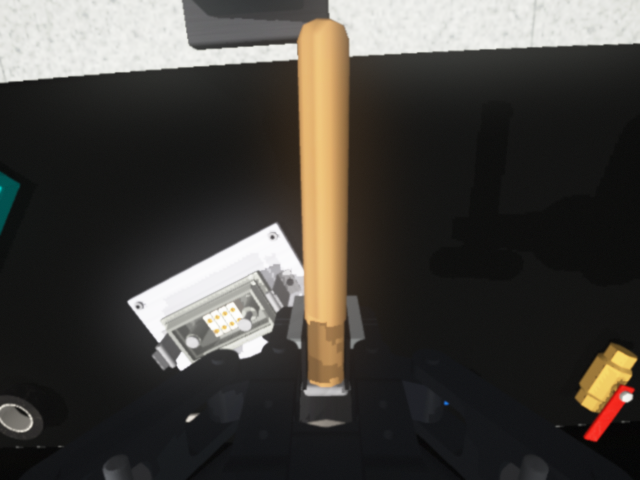

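The picture shows the box at left, with the proud pin head near (247,322) and the home pin near (193,342). The glands jut out at (215,354) and (252,345), so box +x is image-down and +y is image-right. I back off a little so nothing hides the box.

```bash
sed -i 's/"clip_left","clip_right",//' box.py; python3 -m creep '{"x": [4, 3.5, 0, 0], "y": [0, 0, 0, 0], "z": [0, 0, 0, 0], "rz": [0, 0, 0, 0], "aperture": [0.010, 0.010, 0.010, 0.010]}' 120
python3 box.py w4; python3 - <<'E'
import cv2
im=cv2.imread('pics/w4.png')[190:400,90:330]; cv2.imwrite('pics/w4c.png',cv2.resize(im,None,fx=2.8,fy=2.8,interpolation=2))
E
```

```text
time_s: 5.8
eef_pos: [0.3988, 0.1567, 0.2433]
tool_rot: [0.026, 1.0, 0.0, 0.0]
wrist_force: [-0.1, -0.7, -4.0]
grip_width: 0.0144
grasp_force: 118.4
junction_box [(0.6, [0.5559, 0.0479, -0.0006], [233.0, 367.0])]
seat []
drive_pin []
mallet [(0.7, [0.4372, 0.1551, 0.1491], [328.0, 355.0])]
mallet_grip [(0.94, [0.3921, 0.1605, 0.1932], [338.0, 326.0])]
[0.39988228 0.15601458 0.24342957] yaw 3.087561158982469
```

View pics/w4c.png

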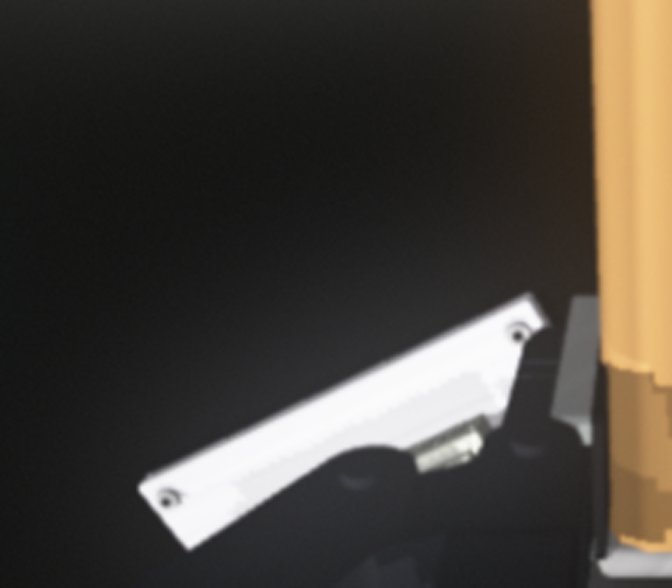

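The tool hides the box here, because moving back pushed it down in the image. I move forward instead.

Scaled: -0.045 m is -4.5, -0.03 m is -3.

```bash
python3 -m creep '{"x": [-4.5, -4.5, -4.5, 0, 0, 0], "y": [0, 0, 0, 0, 0, 0], "z": [0, 0, 0, -3, 0, 0], "rz": [0, 0, 0, 0, 0, 0], "aperture": [0.010, 0.010, 0.010, 0.010, 0.010, 0.010]}' 120
python3 box.py w5; python3 - <<'E'
import cv2
im=cv2.imread('pics/w5.png')[130:380,90:340]; cv2.imwrite('pics/w5c.png',cv2.resize(im,None,fx=2.4,fy=2.4,interpolation=2))
E
```

```text
time_s: 6.7
eef_pos: [0.5343, 0.1488, 0.2735]
tool_rot: [0.027, 1.0, 0.0, 0.001]
wrist_force: [-0.1, 0.6, -4.0]
grip_width: 0.0141
grasp_force: 118.7
junction_box [(0.65, [0.557, 0.0468, 0.0004], [229.0, 239.0])]
seat [(0.63, [0.5597, 0.0515, 0.0257], [227.0, 250.0])]
drive_pin [(0.62, [0.5427, 0.0794, 0.0597], [246.0, 242.0])]
mallet [(0.72, [0.5733, 0.1435, 0.18], [322.0, 357.0])]
mallet_grip [(0.7, [0.5291, 0.1497, 0.2258], [330.0, 332.0])]
[0.53324001 0.14886411 0.27296916] yaw 3.0880582593384442
```

View pics/w5c.png

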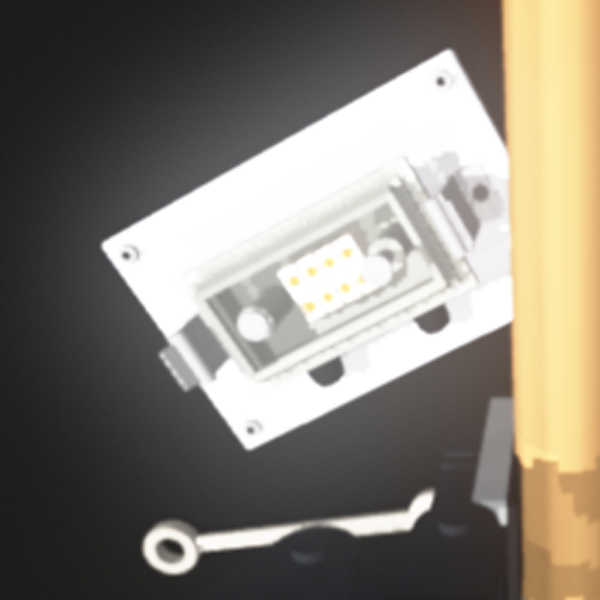

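The crop shows plate corners at (452,50), (102,244) and (249,449). The home pin is at (254,324) and the proud pin head at (377,266), with its ring hole at (388,250). The clips are at (183,355) and (450,215), and the glands at (327,372) and (433,318).

```bash
python3 - <<'E'
from h import *
s=snap("wrist")
f=lambda u,v:(u/2.4+90,v/2.4+130)
C=[atz(s,f(*p),.008) for p in [(452,50),(102,244),(249,449)]]
for c in C: print(c.round(4))
print("lens",np.linalg.norm(C[0]-C[1]),np.linalg.norm(C[2]-C[1]))
v=C[0]-C[1]; w=C[2]-C[1]
print("box yaw of y axis from +y:",np.arctan2(-v[0],v[1]),"x axis:",np.arctan2(w[1],w[0]))
ctr=(C[0]+C[2])/2; print("centre",ctr)
hp=atz(s,f(254,324),.042); print("homepin",hp)
for z in (.055,.0565,.058): print("pin",z,atz(s,f(377,266),z))
y=v/np.linalg.norm(v); print("pred pin",ctr+y*.03,"pred home",ctr-y*.03)
E
```

```text
[0.4698 0.1075 0.008 ]
[ 0.5397 -0.0464  0.008 ]
[ 0.6389 -0.0011  0.008 ]
lens 0.16905116839046802 0.10910325644695867
box yaw of y axis from +y: 0.4259848110745298 x axis: 0.42868305144576857
centre [0.55434975 0.05321511 0.008     ]
homepin [0.56594494 0.02586377 0.042     ]
pin 0.055 [0.54116508 0.07962225 0.055     ]
pin 0.0565 [0.54070826 0.07999792 0.0565    ]
pin 0.058 [0.54025143 0.0803736  0.058     ]
pred pin [0.54195321 0.08053407 0.008     ] pred home [0.56674628 0.02589614 0.008     ]
```

```bash
python3 -m creep '{"x": [1.27, 1.27, 0, 0, 0, 0, 0], "y": [-3.35, -3.35, 0, 0, 0, 0, 0], "z": [0, 0, 4, 4, 2.3, 0, 0], "rz": [0, 0, 0, 0, 0, 0, 0], "aperture": [0.010, 0.010, 0.010, 0.010, 0.010, 0.010, 0.010]}' 120
python3 - <<'E'
from h import *
s=snap("scene"); save(s,"s2",(220,150,350,260),5)
s=snap("wrist")
print([(round(d["p"],2),toW(s,d["xyz"]).round(4).tolist()) for d in env.pinpoint("wrist","mallet")[:2]],tool()[0])
E
```

```text
time_s: 7.75
eef_pos: [0.5053, 0.0833, 0.1709]
tool_rot: [0.027, 1.0, -0.0, 0.0]
wrist_force: [-0.4, 0.5, -3.0]
grip_width: 0.0138
grasp_force: 118.8
[(0.86, [0.545, 0.0764, 0.0803])] [0.50648466 0.08324731 0.17253254]
```

View pics/s2.png

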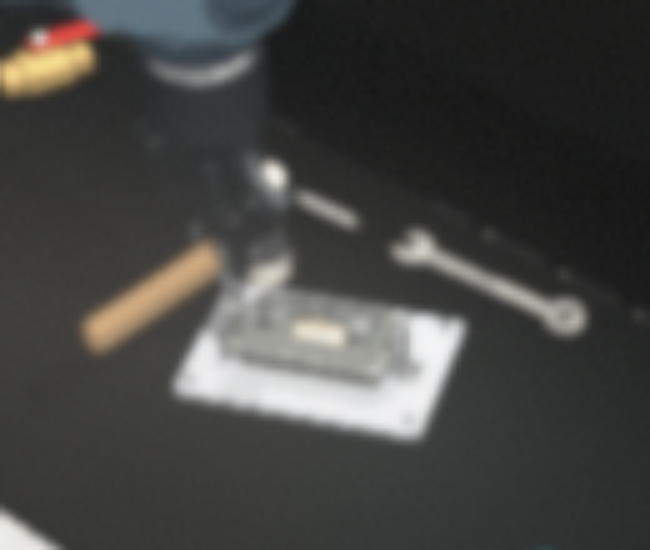

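The mallet is upright with its lower face near (270,272) in the crop, over the pin end of the box. Now I drive it down.

Scaled: 0.008 m is 0.8.

```bash
python3 -m creep '{"x": [0, 0, 0, 0], "y": [0, 0, 0, 0], "z": [0.8, 0.8, 0.8, 0], "rz": [0, 0, 0, 0], "aperture": [0.010, 0.010, 0.010, 0.010]}' 120; python3 -m creep '{"x": [0, 0], "y": [0, 0], "z": [0.4, 0.4], "rz": [0, 0], "aperture": [0.010, 0.010]}' 120;python3 -m creep '{"x": [0, 0], "y": [0, 0], "z": [0.4, 0.2], "rz": [0, 0], "aperture": [0.010, 0.010]}' 120
```

```text
time_s: 8.3
eef_pos: [0.5054, 0.0833, 0.1461]
tool_rot: [0.027, 1.0, 0.0, 0.0]
wrist_force: [0.6, 0.6, -2.7]
grip_width: 0.0141
grasp_force: 119.5
time_s: 8.5
eef_pos: [0.5056, 0.0833, 0.1394]
tool_rot: [0.027, 1.0, -0.0, 0.0]
wrist_force: [-6.4, 0.1, 11.0]
grip_width: 0.0138
grasp_force: 120.9
time_s: 8.7
eef_pos: [0.5057, 0.0833, 0.1354]
tool_rot: [0.027, 1.0, -0.0, -0.001]
wrist_force: [-21.9, 0.8, 39.4]
grip_width: 0.0143
grasp_force: 125.5
```

```bash
python3 -m creep '{"x": [0, 0, 0, -3, 0, 0], "y": [0, 3, 4, 4, 0, 0], "z": [-3, -4, -4, 0, 0, 0], "rz": [0, 0, 0, 0, 0, 0], "aperture": [0.010, 0.010, 0.010, 0.010, 0.010, 0.010]}' 120
python3 box.py w6; python3 - <<'E'
import cv2
im=cv2.imread('pics/w6.png')[100:480,90:470]; cv2.imwrite('pics/w6c.png',cv2.resize(im,None,fx=1.57,fy=1.57,interpolation=2))
E
```

```text
time_s: 9.3
eef_pos: [0.5403, 0.1874, 0.2361]
tool_rot: [0.026, 1.0, -0.0, -0.001]
wrist_force: [-0.4, -0.1, -4.3]
grip_width: 0.0144
grasp_force: 119.2
junction_box [(0.62, [0.554, 0.045, 0.0005], [174.0, 245.0])]
seat [(0.56, [0.5596, 0.0506, 0.0254], [169.0, 260.0])]
drive_pin [(0.68, [0.5462, 0.0753, 0.0431], [187.0, 251.0])]
mallet [(0.69, [0.5797, 0.1827, 0.1435], [323.0, 359.0])]
mallet_grip [(0.59, [0.5363, 0.1895, 0.1897], [334.0, 337.0])]
[0.5402829  0.1860631  0.23725772] yaw 3.0866531507313737
```

View pics/w6c.png

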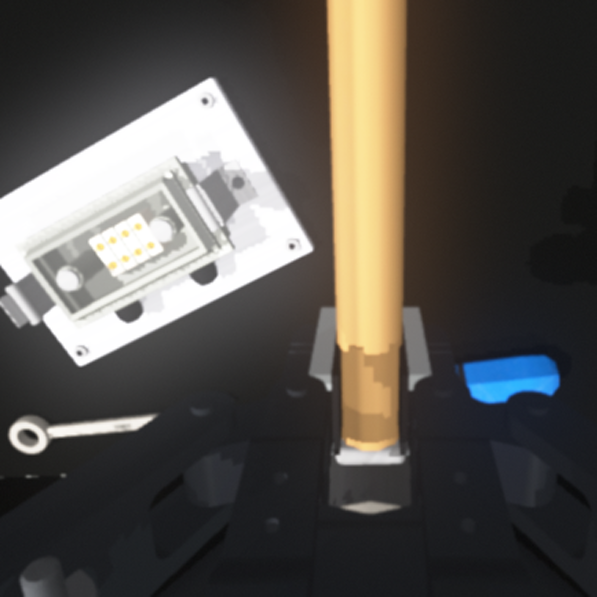

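The pin head at (164,229) now looks the same as the home pin at (70,277). I compare their heights numerically.

```bash
python3 - <<'E'
from h import *
s=snap("wrist")
g=cv2.cvtColor(s["image"],cv2.COLOR_RGB2GRAY)
ctr=np.array([.5542,.053]); th=.427; y=np.array([-np.sin(th),np.cos(th)])
P=[]
for sg in (-1,1):
    for z in (.042,.046):
        print(sg,z,proj(s,[*(ctr+sg*.03*y),z]).round(2))
f=lambda u,v:(u/1.57+90,v/1.57+100)
for p in [(70,277),(164,229)]:
    u,v=f(*p); x0,y0=int(u)-9,int(v)-9
    c=g[y0:y0+19,x0:x0+19]; m=(c>np.percentile(c,75)).astype(np.uint8)
    n,l,st,ce=cv2.connectedComponentsWithStats(m); k=l[9,9]; print(u,v,"blob",ce[k]+[x0,y0],st[k],atz(s,ce[k]+[x0,y0],.042))
    print(c[::2,::2])
E
```

```text
-1 0.042 [135.4 276.2]
-1 0.046 [132.91 278.15]
1 0.042 [194.96 244.36]
1 0.046 [193.18 245.94]
134.5859872611465 276.4331210191083 blob [134.26436782 277.57471264] [ 4  6 11 10 87] [0.56779667 0.02445227 0.042     ]
[[128 129 131 132 136 155 150 142 140 139]
 [131 129 133 157 188 190 156 149 141 137]
 [139 130 156 210 223 202 166 177 160 137]
 [157 143 221 245 245 242 232 182 158 170]
 [155 168 242 247 247 247 247 238 171 210]
 [135 180 243 247 248 247 246 245 215 181]
 [124 155 238 247 246 246 245 245 228 181]
 [134 126 193 243 245 245 245 245 228 189]
 [195 125 135 193 231 241 241 228 203 151]
 [227 166 123 135 165 170 154 139 133 129]]
194.45859872611464 245.85987261146497 blob [188.5890411  248.57534247] [ 0  7 11 12 73] [0.54502958 0.07453462 0.042     ]
[[176 175 175 188 180 167 152 145 143 142]
 [176 176 192 221 220 217 215 181 145 140]
 [187 187 229 240 243 235 208 184 170 142]
 [234 218 247 248 248 248 246 219 171 154]
 [254 242 248 248 249 249 248 245 187 168]
 [255 253 249 249 249 248 247 246 213 188]
 [255 255 250 248 248 247 247 246 209 184]
 [255 255 254 248 247 247 247 243 208 179]
 [255 255 255 252 240 242 240 232 195 174]
 [252 230 241 254 237 189 182 174 172 173]]
```

Scaled: -0.04 m is -4, 0.04 m is 4.

```bash
python3 -m creep '{"x": [3, 0, 0, 0, 0], "y": [-4, -4, -3, 0, 0], "z": [0, 3, 4, 2.4, 0], "rz": [0, 0, 0, 0, 0], "aperture": [0.010, 0.010, 0.010, 0.010, 0.010]}' 120; python3 -m creep '{"x": [0, 0], "y": [0, 0], "z": [0.4, 0], "rz": [0, 0], "aperture": [0.010, 0.010]}' 120; python3 -m creep '{"x": [0, 0], "y": [0, 0], "z": [0.4, 0], "rz": [0, 0], "aperture": [0.010, 0.010]}' 120; python3 -m creep '{"x": [0, 0], "y": [0, 0], "z": [0.3, 0], "rz": [0, 0], "aperture": [0.010, 0.010]}' 120
```

```text
time_s: 10.15
eef_pos: [0.5019, 0.0776, 0.1401]
tool_rot: [0.028, 1.0, 0.0, -0.004]
wrist_force: [0.1, 0.5, -4.7]
grip_width: 0.0144
grasp_force: 119.2
time_s: 10.35
eef_pos: [0.5059, 0.0789, 0.141]
tool_rot: [0.027, 1.0, -0.0, 0.001]
wrist_force: [0.3, -0.3, -3.7]
grip_width: 0.0142
grasp_force: 119.4
time_s: 10.55
eef_pos: [0.5052, 0.079, 0.1362]
tool_rot: [0.026, 1.0, -0.0, 0.001]
wrist_force: [-0.2, -0.8, -4.8]
grip_width: 0.0143
grasp_force: 119.4
time_s: 10.75
eef_pos: [0.5054, 0.079, 0.1358]
tool_rot: [0.026, 1.0, -0.0, -0.001]
wrist_force: [-13.3, -0.1, 19.1]
grip_width: 0.0145
grasp_force: 123.4
```

Scaled: 0.003 m is 0.3.

```bash
python3 -m creep '{"x": [0, 0], "y": [0, 0], "z": [0.3, 0], "rz": [0, 0], "aperture": [0.010, 0.010]}' 120; python3 -m creep '{"x": [0, 0], "y": [0, 0], "z": [0.2, 0], "rz": [0, 0], "aperture": [0.010, 0.010]}' 120
```

```text
time_s: 10.95
eef_pos: [0.5055, 0.079, 0.1353]
tool_rot: [0.026, 1.0, -0.0, -0.002]
wrist_force: [-27.1, -0.6, 41.2]
grip_width: 0.014
grasp_force: 126.8
time_s: 11.15
eef_pos: [0.5056, 0.079, 0.1351]
tool_rot: [0.026, 1.0, -0.001, -0.002]
wrist_force: [-34.9, -0.5, 57.6]
grip_width: 0.0145
grasp_force: 129.2
```

The pin is against a hard stop: the mallet face is at 42 mm and the force climbs to 58 N with no travel. Now I return the mallet to its old spot.

Scaled: 0.045 m is 4.5, -0.04 m is -4.

```bash
python3 -m creep '{"x": [0, 0, 1, 1, 1, 0.5, 0, 0], "y": [0, 0, 4.5, 4.5, 4.5, 4.5, 0, 0], "z": [-4, -4, 0, 0, 0, 3, 4, 2], "rz": [0, 0, 0, 0, 0, 0, 0, 0], "aperture": [0.010, 0.010, 0.010, 0.010, 0.010, 0.010, 0.010, 0.010]}' 120; python3 -m creep '{"x": [0, 0, 0], "y": [0, 0, 0], "z": [1, 0, 0], "rz": [0, 0, 0], "aperture": [0.010, 0.010, 0.010]}' 120
```

```text
time_s: 11.95
eef_pos: [0.4777, 0.2578, 0.1172]
tool_rot: [0.025, 1.0, -0.001, -0.002]
wrist_force: [-0.2, -0.3, -4.8]
grip_width: 0.0142
grasp_force: 119.3
time_s: 12.25
eef_pos: [0.4808, 0.2567, 0.1113]
tool_rot: [0.027, 1.0, 0.0, 0.001]
wrist_force: [0.5, -0.2, -4.2]
grip_width: 0.014
grasp_force: 119.3
```

```bash
python3 -m creep '{"x": [0, 0, 0, 0], "y": [0, 0, 0, 0], "z": [0.8, 0.7, 0, 0], "rz": [0, 0, 0, 0], "aperture": [0.010, 0.010, 0.010, 0.010]}' 120; python3 -m creep '{"x": [0, 0], "y": [0, 0], "z": [0.2, 0], "rz": [0, 0], "aperture": [0.010, 0.010]}' 120
```

```text
time_s: 12.65
eef_pos: [0.4797, 0.2565, 0.0949]
tool_rot: [0.027, 1.0, -0.0, -0.0]
wrist_force: [-0.5, -0.0, -4.6]
grip_width: 0.0139
grasp_force: 119.8
time_s: 12.85
eef_pos: [0.4801, 0.2568, 0.0942]
tool_rot: [0.027, 1.0, -0.0, 0.0]
wrist_force: [-2.9, -0.6, 5.7]
grip_width: 0.0139
grasp_force: 120.8
```

Scaled: -0.03 m is -3, -0.01 m is -1.

```bash
python3 -m creep '{"x": [0, 0, 0, 0, 0, 0, 0, 0], "y": [0, 0, 0, 0, 0, 0, 0, 0], "z": [0, 0, 0, 0, 0, 0, -1, -3], "rz": [0, 0, 0, 0, 0, 0, 0, 0], "aperture": [0.085, 0.085, 0.085, 0.085, 0.085, 0.085, 0.085, 0.085]}' 60; python3 -m creep '{"x": [0, 0, 0, 0, 0, 0, 0, 0], "y": [0, 0, -2, -5, -5, -5, -5, -5], "z": [-5, -5, -5, 0, 0, 0, 0, 0], "rz": [0, 0, 0, 0, 0, 0, 0, 0], "aperture": [0.085, 0.085, 0.085, 0.085, 0.085, 0.085, 0.085, 0.085]}' 60;  python3 -m creep '{"x": [0, 0, 0, 0, 0, 0, 0, 0], "y": [-5, -5, -5, -5, -5, -5, 0, 0], "z": [0, 0, 0, 0, 0, 0, 0, 0], "rz": [0, 0, 0, 0, 0, 0, 0, 0], "aperture": [0.085, 0.085, 0.085, 0.085, 0.085, 0.085, 0.085, 0.085]}'
python3 - <<'E'
from h import *
s=snap("scene"); print("mallet",[(round(d["p"],2),toW(s,d["xyz"]).round(3).tolist()) for d in env.pinpoint("scene","mallet")[:1]])
s=snap("wrist"); save(s,"w7")
for l in ["cover","cover_top"]:
    print(l,[(round(d["p"],2),toW(s,d["xyz"]).round(4).tolist(),proj(s,toW(s,d["xyz"])).round().tolist()) for d in env.pinpoint("wrist",l)[:3]])
p,R=tool(); M=R.as_matrix(); print(p,"yaw",np.arctan2(M[1,0],M[0,0]))
E
```

```text
time_s: 13.65
eef_pos: [0.4778, 0.256, 0.1311]
tool_rot: [0.027, 1.0, -0.001, -0.003]
wrist_force: [-0.9, 1.2, 0.4]
grip_width: 0.085
grasp_force: 0.0
time_s: 14.45
eef_pos: [0.4648, -0.0133, 0.2804]
tool_rot: [0.027, 1.0, -0.0, 0.001]
wrist_force: [1.2, -0.7, 0.1]
grip_width: 0.0853
grasp_force: 0.0
time_s: 15.25
eef_pos: [0.4488, -0.3119, 0.2798]
tool_rot: [0.028, 1.0, 0.0, 0.0]
wrist_force: [-0.2, -0.0, 1.0]
grip_width: 0.0852
grasp_force: 0.0
mallet [(0.96, [0.517, 0.256, 0.003])]
cover [(0.71, [0.5219, -0.3301, 0.0008], [311.0, 278.0])]
cover_top [(0.8, [0.5212, -0.3322, 0.0224], [308.0, 286.0]), (0.75, [0.4476, -0.1774, 0.0204], [464.0, 208.0])]
[ 0.44943568 -0.30980418  0.2795788 ] yaw 3.089676058169346
```

View pics/w7.png

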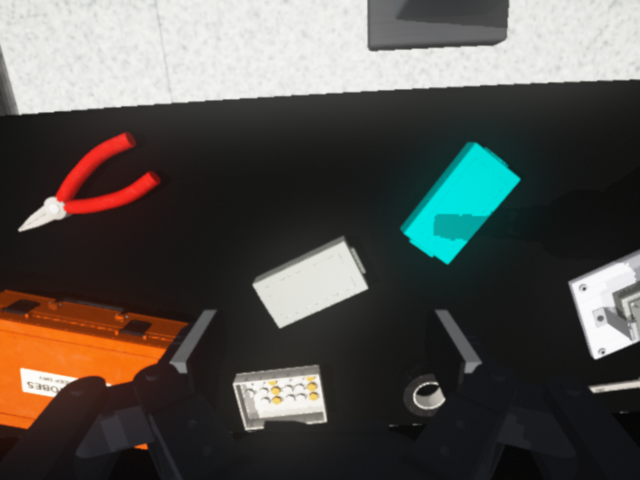

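The close view confirms the choice: the grey cover is at (311,282) with a lip at (360,262), and the turquoise look-alike is at (462,203). The parts tray is at (282,395) and the tape at (428,393). The mallet is back at (0.517,0.256). I now fit the cover's silhouette.

```bash
cat > fit.py <<'E'
from h import *
from scipy.optimize import minimize
def bx(x,y,z0,z1): return [[sx*x,sy*y,z] for sx in(-1,1) for sy in(-1,1) for z in(z0,z1)]
MAIN=np.array(bx(.029,.053,0,.02)); LIP=np.array(bx(.012,.057,.004,.010))
def sil(s,x,y,th,z,lip=True):
    m=np.zeros((480*2,640*2),np.uint8); c,n=np.cos(th),np.sin(th); Rz=np.array([[c,-n,0],[n,c,0],[0,0,1]])
    K,D=KD(s)
    for P in (MAIN,LIP):
        q=cv2.projectPoints(P@Rz.T+[x,y,z],cv2.Rodrigues(np.array(s["R"]))[0],np.array(s["t"],float),K,D)[0][:,0]
        cv2.fillConvexPoly(m,cv2.convexHull(np.round((q*2+.5)*16).astype(np.int32)),1,shift=4)
    return m
def best(views,x0,z=None):
    M=[(s,cv2.resize(r.astype(np.uint8),None,fx=2,fy=2,interpolation=0)) for s,r in views]
    def cost(p):
        zz=p[3]*.1 if z is None else z
        return sum(1-(np.minimum(a:=sil(s,p[0],p[1],p[2]*10 ,zz),m)).sum()/np.maximum(a,m).sum() for s,m in M)
    p0=np.array([x0[0],x0[1],x0[2]/10]+([0.] if z is None else []))
    S=np.vstack([p0]+[p0+np.eye(len(p0))[i]*.012 for i in range(len(p0))])
    r=minimize(cost,p0,method="Nelder-Mead",options=dict(initial_simplex=S,xatol=1e-5,fatol=1e-5,maxiter=400))
    p=r.x; return p[0],p[1],p[2]*10,(p[3]*.1 if z is None else z),r.fun/len(M)
def view(near,cam="wrist"):
    s=snap(cam)
    u=proj(s,[*near,.015]).astype(int)
    for d in env.cut_out(cam,"cover"):
        r=np.array(d["region"])
        if r[max(u[1]-4,0):u[1]+4,max(u[0]-4,0):u[0]+4].any():return s,r
    raise SystemExit("no cover mask")
E
python3 - <<'E'
from fit import *
import pickle
v=view((.522,-.332)); pickle.dump((dict(v[0]),v[1]),open("v1.pkl","wb"))
print(v[1].sum(),best([v],(.522,-.332,.42),0.))
print(env.state()["joint_positions"].round(2))
E
```

```text
5845 (np.float64(0.5229994331505846), np.float64(-0.3305691917823745), np.float64(0.41803854662422213), 0.0, np.float64(0.03531698440924691))
[-0.81  0.03  1.85  0.    1.27 -2.33]
```

```bash
python3 -m creep '{"x": [-3.7, -3.7, 0, 0, 0, 0, 0, 0], "y": [-0.8, -0.8, 0, 0, 0, 0, 0, 0], "z": [0, 0, 1.5, 1.5, 1.5, 1.5, 0, 0], "rz": [0, 0, 0.7, 0.7, 0.7, 0.7, 0.7, 0.7], "aperture": [0.085, 0.085, 0.085, 0.085, 0.085, 0.085, 0.085, 0.085]}' 60;python3 -m creep '{"x": [0, 0, 0, 0], "y": [0, 0, 0, 0], "z": [0, 0, 0, 0], "rz": [0.65, 0.65, 0, 0], "aperture": [0.085, 0.085, 0.085, 0.085]}'
cat > tgt.py <<'E'
from h import *
import sys
# distance in tool axes to world x,y,z,yaw
def rel(x,y,z,yaw):
    p,R=tool(); M=R.as_matrix(); d=M.T@(np.array([x,y,z])-p); a=np.arctan2(M[1,0],M[0,0])
    print("tcp",p.round(4),"tool d",d.round(4),"turn(z)",round(-((yaw-a+np.pi/2)%np.pi-np.pi/2),4))
E
python3 - <<'E'
from fit import *; from tgt import rel
import pickle
v=view((.523,-.3305)); v1=pickle.load(open("v1.pkl","rb"))
print(v[1].sum()); a=best([v],(.523,-.3305,.418),0.); print(a); print(best([v,v1],a[:3]))
rel(a[0],a[1],.064,a[2]+np.pi/2)
E
```

```text
time_s: 16.4
eef_pos: [0.5221, -0.3302, 0.2186]
tool_rot: [0.434, 0.901, 0.0, -0.001]
wrist_force: [-0.3, -0.0, 0.0]
grip_width: 0.0852
grasp_force: 0.0
time_s: 16.8
eef_pos: [0.5224, -0.3307, 0.2195]
tool_rot: [0.544, 0.839, -0.0, 0.0]
wrist_force: [-0.2, 0.4, -0.1]
grip_width: 0.0847
grasp_force: 0.0
9362
(np.float64(0.5227048588155676), np.float64(-0.3308240932534111), np.float64(0.4103647514317679), 0.0, np.float64(0.0343124579821068))
(np.float64(0.5230731651693584), np.float64(-0.33098816640328166), np.float64(0.4154821038856249), np.float64(-0.0022982302082501086), np.float64(0.02888927829002913))
tcp [ 0.5223 -0.3309  0.2195] tool d [-1.000e-04  4.000e-04  1.555e-01] turn(z) 0.0088
```

```bash
python3 -m creep '{"x": [0, 0, 0, 0, 0, 0, 0, 0], "y": [0, 0, 0, 0, 0, 0, 0, 0], "z": [4, 4, 4, 3, 0, 0, 0, 0], "rz": [0.05, 0, 0, 0, 0, 0, 0, 0], "aperture": [0.085, 0.085, 0.085, 0.085, 0.085, 0.085, 0.050, 0.050]}' 60;python3 -m creep '{"x": [0, 0, 0], "y": [0, 0, 0], "z": [0, 0, 0], "rz": [0, 0, 0], "aperture": [0.050, 0.050, 0.050]}'
```

```text
time_s: 17.7
eef_pos: [0.5234, -0.3321, 0.0719]
tool_rot: [0.549, 0.836, -0.0, 0.002]
wrist_force: [-0.7, -0.3, 0.1]
grip_width: 0.0589
grasp_force: 0.0
time_s: 18.0
eef_pos: [0.5236, -0.3323, 0.0722]
tool_rot: [0.55, 0.835, -0.0, 0.002]
wrist_force: [-1.0, 0.5, 6.1]
grip_width: 0.0567
grasp_force: 65.2
```

The rows are not in the units I measure in: shifts go in cm and turns go in units of 0.2 rad. I convert before sending: -0.05 m is -5, -0.04 m is -4.

```bash
python3 -m creep '{"x": [0, 0, 0, 0, 0], "y": [0, 0, 0, 0, 0], "z": [-2, -4, -5, 0, 0], "rz": [0, 0, 0, 0, 0], "aperture": [0.050, 0.050, 0.050, 0.050, 0.050]}';  python3 -m creep '{"x": [4.3, 4.3, 4.3, 4.3, 4.3, 4.3, 4.3, 4.1], "y": [2.25, 2.25, 2.25, 2.25, 2.25, 2.25, 2.25, 2.25], "z": [0, 0, 0, 0, 0, 0, 0, 0], "rz": [0, 0, 0, 0, 0, 0, -0.1, 0], "aperture": [0.050, 0.050, 0.050, 0.050, 0.050, 0.050, 0.050, 0.050]}'; python3 -m creep '{"x": [0, 0, 0], "y": [0, 0, 0], "z": [0, 0, 0], "rz": [0, 0, 0], "aperture": [0.050, 0.050, 0.050]}'
python3 - <<'E'
from fit import *; from tgt import rel
import pickle
s=snap("wrist"); save(s,"w8")
for c in ("wrist","scene","side"):
    s=snap(c)
    for l in ["cover","cover_top"]:
        print(c,l,[(round(d["p"],2),toW(s,d["xyz"]).round(4).tolist(),proj(s,toW(s,d["xyz"])).round().tolist()) for d in env.pinpoint(c,l)[:3]])
rel(.5542,.053,.164,.427+np.pi/2)
s=snap("wrist")
p,R=tool()
for d in env.cut_out("wrist","cover")[:3]:
    r=np.array(d["region"]); ys,xs=np.nonzero(r); print(d["p"],r.sum(),xs.min(),xs.max(),ys.min(),ys.max())
sm=sil(s,p[0],p[1],.427,p[2]-.072)[::2,::2]; ys,xs=np.nonzero(sm); print("pred",sm.sum(),xs.min(),xs.max(),ys.min(),ys.max())
E
```

```text
time_s: 18.5
eef_pos: [0.523, -0.3317, 0.1819]
tool_rot: [0.55, 0.835, -0.0, 0.002]
wrist_force: [-0.1, -0.2, -1.3]
grip_width: 0.0566
grasp_force: 64.4
time_s: 19.3
eef_pos: [0.5499, 0.0565, 0.1777]
tool_rot: [0.541, 0.841, -0.001, -0.001]
wrist_force: [0.1, -0.4, -1.6]
grip_width: 0.0568
grasp_force: 64.3
time_s: 19.6
eef_pos: [0.5506, 0.0537, 0.1784]
tool_rot: [0.542, 0.841, -0.001, -0.001]
wrist_force: [0.3, 1.1, -1.6]
grip_width: 0.0569
grasp_force: 64.3
wrist cover [(0.84, [0.548, 0.0569, 0.1071], [324.0, 303.0])]
wrist cover_top [(0.9, [0.5477, 0.0516, 0.1257], [317.0, 335.0])]
scene cover [(0.78, [0.5538, 0.0572, 0.1089], [280.0, 198.0]), (0.66, [0.4474, -0.1752, 0.004], [314.0, 273.0])]
scene cover_top [(0.77, [0.4498, -0.181, 0.0185], [316.0, 271.0]), (0.56, [0.5479, 0.0562, 0.1232], [279.0, 195.0])]
side cover [(0.84, [0.5569, 0.0567, 0.1023], [269.0, 220.0]), (0.73, [0.4479, -0.1781, 0.0014], [355.0, 271.0])]
side cover_top [(0.67, [0.4483, -0.179, 0.0187], [355.0, 267.0]), (0.61, [0.551, 0.0537, 0.1243], [269.0, 216.0])]
tcp [0.5512 0.0541 0.1794] tool d [-0.0022  0.0023  0.0154] turn(z) -0.0004
0.9 34287 244 406 184 426
0.61 2550 39 173 364 468
pred 35986 245 408 188 437
```

```bash
python3 - <<'E'
from fit import *; from tgt import rel
s=snap("wrist"); p,R=tool(); M=R.as_matrix(); a=np.arctan2(M[1,0],M[0,0])
r=np.array(env.cut_out("wrist","cover")[0]["region"]).astype(np.uint8)
for lim in (300,360):
  for zo in (.068,.070,.072):
    def c(q):
        o=M@np.array([q[0],q[1],0]); b=sil(s,p[0]+o[0],p[1]+o[1],a-np.pi/2+q[2]*10,p[2]-zo)[::2,::2][:lim]
        return 1-np.minimum(b,r[:lim]).sum()/np.maximum(b,r[:lim]).sum()
    S=np.array([[0,0,0],[.006,0,0],[0,.004,0],[0,0,.004]])
    o=minimize(c,S[0],method="Nelder-Mead",options=dict(initial_simplex=S,xatol=1e-5,fatol=1e-5)); print(lim,zo,o.x*[1,1,10],o.fun)
E
```

```text
300 0.068 [0. 0. 0.] 1.0
300 0.07 [0. 0. 0.] 1.0
300 0.072 [0. 0. 0.] 1.0
360 0.068 [0. 0. 0.] 1.0
360 0.07 [0. 0. 0.] 1.0
360 0.072 [0. 0. 0.] 1.0
```

```bash
cat > inhand.py <<'E'
from fit import *; from tgt import rel
s=snap("wrist"); p,R=tool(); M=R.as_matrix(); a=np.arctan2(M[1,0],M[0,0])
r=max((np.array(d["region"]) for d in env.cut_out("wrist","cover")),key=lambda m:m.sum()).astype(np.uint8)
print(r.sum(),a)
for lim in (300,360):
  for zo in (.068,.072):
    def c(q):
        o=M@np.array([q[0],q[1],0]); b=sil(s,p[0]+o[0],p[1]+o[1],a-np.pi/2+q[2]*10,p[2]-zo)[::2,::2][:lim]
        return 1-np.minimum(b,r[:lim]).sum()/np.maximum(b,r[:lim]).sum()
    S=np.array([[0,0,0],[.006,0,0],[0,.004,0],[0,0,.004]])
    o=minimize(c,S[0],method="Nelder-Mead",options=dict(initial_simplex=S,xatol=1e-5,fatol=1e-5)); print(lim,zo,(o.x*[1,1,10]).round(4),o.fun)
E
python3 inhand.py
```

```text
33646 1.9978865425494403
300 0.068 [0.0018 0.0007 0.0157] 0.054988567285706336
300 0.072 [0.001  0.0001 0.0199] 0.025324488029997094
360 0.068 [ 0.002  -0.0007  0.0031] 0.056130972268626844
360 0.072 [ 0.0013 -0.0004  0.0035] 0.02617861249520892
```

Scaled: -0.0035 m is -0.35, 0.0023 m is 0.23.

```bash
python3 -m creep '{"x": [-0.35, 0, 0, 0, 0, 0], "y": [0.23, 0, 0, 0, 0, 0], "z": [2, 2, 1.2, 0, 0, 0], "rz": [0, 0, 0, 0, 0, 0], "aperture": [0.050, 0.050, 0.050, 0.050, 0.050, 0.050]}'
python3 - <<'E'
from tgt import *
import time
for i in range(4):
    snap("side"); rel(.5542,.053,.102,.427+np.pi/2)
E
```

```text
time_s: 21.0
eef_pos: [0.5555, 0.0521, 0.1285]
tool_rot: [0.541, 0.841, 0.0, 0.001]
wrist_force: [0.3, 0.5, -1.3]
grip_width: 0.0565
grasp_force: 64.4
tcp [0.5555 0.052  0.1286] tool d [ 0.0014 -0.0008  0.0266] turn(z) 0.0001
tcp [0.5554 0.0521 0.1285] tool d [ 0.0014 -0.0007  0.0265] turn(z) 0.0001
tcp [0.5553 0.0521 0.1283] tool d [ 0.0013 -0.0006  0.0263] turn(z) 0.0001
tcp [0.5551 0.0521 0.1282] tool d [ 0.0013 -0.0005  0.0262] turn(z) 0.0
```

```bash
python3 -m creep '{"x": [0, 0, 0], "y": [0, 0, 0], "z": [0.5, 0.4, 0], "rz": [0, 0, 0], "aperture": [0.050, 0.050, 0.050]}' 80; python3 -m creep '{"x": [0, 0], "y": [0, 0], "z": [0.3, 0], "rz": [0, 0], "aperture": [0.050, 0.050]}';python3 -m creep '{"x": [0, 0], "y": [0, 0], "z": [0.3, 0], "rz": [0, 0], "aperture": [0.050, 0.050]}'
```

```text
time_s: 21.5
eef_pos: [0.5548, 0.052, 0.1181]
tool_rot: [0.541, 0.841, -0.0, -0.0]
wrist_force: [-0.1, -0.7, 0.9]
grip_width: 0.056
grasp_force: 91.1
time_s: 21.7
eef_pos: [0.5557, 0.0516, 0.116]
tool_rot: [0.541, 0.841, 0.0, 0.001]
wrist_force: [2.5, -3.1, 2.9]
grip_width: 0.0564
grasp_force: 91.3
time_s: 21.9
eef_pos: [0.5556, 0.0517, 0.1129]
tool_rot: [0.541, 0.841, 0.0, 0.001]
wrist_force: [2.7, -4.2, 3.7]
grip_width: 0.0559
grasp_force: 91.4
```

```bash
python3 -m creep '{"x": [-0.1, 0], "y": [0, 0], "z": [0.3, 0], "rz": [0, 0], "aperture": [0.050, 0.050]}' 80; python3 -m creep '{"x": [0, 0], "y": [0, 0], "z": [0.3, 0], "rz": [0, 0], "aperture": [0.050, 0.050]}';python3 -m creep '{"x": [0, 0], "y": [0, 0], "z": [0.3, 0], "rz": [0, 0], "aperture": [0.050, 0.050]}'
```

```text
time_s: 22.1
eef_pos: [0.5559, 0.0514, 0.1101]
tool_rot: [0.541, 0.841, 0.001, 0.001]
wrist_force: [2.3, -0.6, 5.3]
grip_width: 0.0561
grasp_force: 91.5
time_s: 22.3
eef_pos: [0.5552, 0.0513, 0.1061]
tool_rot: [0.541, 0.841, 0.0, 0.0]
wrist_force: [3.7, -2.7, 1.2]
grip_width: 0.0559
grasp_force: 91.0
time_s: 22.5
eef_pos: [0.5547, 0.0511, 0.1026]
tool_rot: [0.541, 0.841, -0.0, -0.0]
wrist_force: [3.6, -2.9, -2.5]
grip_width: 0.0565
grasp_force: 90.6
```

Scaled: 0.002 m is 0.2.

```bash
python3 -m creep '{"x": [0, 0], "y": [0, 0], "z": [0.2, 0], "rz": [0, 0], "aperture": [0.050, 0.050]}' 80; python3 -m creep '{"x": [0, 0], "y": [0, 0], "z": [0.1, 0], "rz": [0, 0], "aperture": [0.050, 0.050]}';python3 -m creep '{"x": [0, 0], "y": [0, 0], "z": [0.1, 0], "rz": [0, 0], "aperture": [0.050, 0.050]}'
```

```text
time_s: 22.7
eef_pos: [0.5553, 0.0511, 0.1024]
tool_rot: [0.541, 0.841, -0.0, -0.0]
wrist_force: [-3.3, -2.8, 9.4]
grip_width: 0.0561
grasp_force: 91.9
time_s: 22.9
eef_pos: [0.5557, 0.0511, 0.1024]
tool_rot: [0.541, 0.841, -0.0, 0.0]
wrist_force: [-5.1, -2.6, 15.5]
grip_width: 0.0562
grasp_force: 92.5
time_s: 23.1
eef_pos: [0.5561, 0.0512, 0.1023]
tool_rot: [0.541, 0.841, 0.0, 0.0]
wrist_force: [-6.2, -2.0, 21.6]
grip_width: 0.0561
grasp_force: 93.3
```

```bash
python3 - <<'E'
from h import *
for c in ("wrist","scene","side"):
    s=snap(c)
    for l in ["cover","cover_top","mallet","screwdriver","tape_roll","pliers","drive_pin"]:
        print(c,l,[(round(d["p"],2),toW(s,d["xyz"]).round(4).tolist()) for d in env.pinpoint(c,l)[:2]])
print(env.state()["wrist_force"])
E
python3 inhand.py
```

```text
wrist cover [(0.73, [0.5549, 0.0552, 0.0281])]
wrist cover_top [(0.85, [0.5561, 0.0538, 0.0524])]
wrist mallet []
wrist screwdriver []
wrist tape_roll []
wrist pliers []
wrist drive_pin []
scene cover [(0.75, [0.5585, 0.0545, 0.0315]), (0.67, [0.4487, -0.173, 0.006])]
scene cover_top [(0.9, [0.448, -0.1819, 0.0186])]
scene mallet [(0.67, [0.5139, 0.2553, 0.0013])]
scene screwdriver [(0.5, [0.6665, 0.2062, -0.001])]
scene tape_roll [(0.73, [0.6732, -0.1945, 0.0024]), (0.65, [0.5565, 0.0504, 0.0473])]
scene pliers [(0.83, [0.4163, -0.5537, 0.0006])]
scene drive_pin []
side cover [(0.92, [0.5577, 0.0533, 0.0274]), (0.7, [0.4444, -0.1784, -0.0008])]
side cover_top [(0.84, [0.4475, -0.179, 0.0195]), (0.81, [0.555, 0.0516, 0.0489])]
side mallet [(0.72, [0.519, 0.2558, -0.0025])]
side screwdriver [(0.42, [0.6649, 0.2075, 0.0008])]
side tape_roll [(0.71, [0.6693, -0.2003, 0.0031])]
side pliers [(0.86, [0.4176, -0.5511, 0.0002])]
side drive_pin [(0.57, [0.6683, -0.2021, 0.0045])]
[-6.71686867 -2.63940583 20.5196542 ]
33100 1.9983996694833248
300 0.068 [ 0.0012 -0.     -0.0008] 0.0935474781628628
300 0.072 [ 0.0011 -0.0002  0.0095] 0.06610521458237195
360 0.068 [ 0.0012 -0.0012  0.0019] 0.08164791207147926
360 0.072 [ 0.001  -0.0001  0.0156] 0.053402537485582435
```

Scaled: 0.001 m is 0.1.

```bash
python3 -m creep '{"x": [0, 0, 0, 0], "y": [0, 0, 0, 0], "z": [0.1, 0, 0, 0], "rz": [0, 0, 0, 0], "aperture": [0.050, 0.050, 0.050, 0.050]}' && python3 -c "
from station import env
print(env.hand_in())"
```

```text
time_s: 24.8
eef_pos: [0.5565, 0.0512, 0.1023]
tool_rot: [0.541, 0.841, 0.0, 0.0]
wrist_force: [-8.6, -1.8, 26.6]
grip_width: 0.0561
grasp_force: 94.0
the job is handed in; nothing more can be done
None
```

The job is handed in at 24.8 s, with no verdict returned: the pin is driven to its stop, the mallet is back on the bench, and the cover sits at home height, still pressed down with about 27 N. I inferred the clips' snap from the push force dropping and did not see it.

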